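# Make up a leaf kit and a water kit for field sampling

### The job

Make up the two field sampling kits from the bottles and jars standing on the bench. The long three-compartment tray is the leaf kit: stand the wide red-lidded jar in its large compartment, the square bottle in the middle one and the brown dropper bottle in the small one; the short two-compartment tray is the water kit: the round white bottle goes in its larger compartment and the slim red-capped tube in the smaller. Keep everything upright, each standing flat on its compartment's floor, and leave the glass beaker and the squat red-lidded pot where they are.

Things in the scene. Friction and masses are not known exactly. Their poses are not given: they have to be found in the camera images.
- long_tray: Leaf kit: shallow loose grey plastic tray with a dark floor (sizes in mm): 220 long (its y) x 92 (its x) x 18 high, 0.6 kg, with three compartments in a row along y. Walls and dividers 4 thick and 18 high, floor 4 thick. Origin at the centre of its underside, z up. Compartment centres (all at x = 0): large at y = +64 (inside 84 x by 84 y), middle at y = -15 (84 x by 66 y), small at y = -79 (84 x by 54 y).
- short_tray: Water kit: shallow loose grey plastic tray with a dark floor (sizes in mm): 146 long (its y) x 84 (its x) x 18 high, 0.6 kg, with two compartments along y. Walls and divider 4 thick and 18 high, floor 4 thick. Origin at the centre of its underside, z up. Compartment centres (at x = 0): larger at y = +31 (inside 76 x by 76 y), smaller at y = -40 (76 x by 58 y).
- wide_jar_mid (a point): Wide frosted plastic sample jar with a red screw lid, loose (sizes in mm): 70 high in all, body 54 in diameter up to 56, lid 58 to 61 over its ribs, about 90 g. This point is its centre, half-way up on its upright axis; z is up.
- square_bottle_mid (a point): Square natural-white plastic bottle with a white screw cap, loose (sizes in mm): 76 high in all, body 42 x 42 (sides along its x and y) up to 50 high, short neck, cap 29 in diameter, about 100 g. Its sides must be roughly parallel to the compartment's to fit. This point is its centre, half-way up on its upright axis; z is up.
- dropper_bottle_mid (a point): Small brown (amber) dropper bottle with a tapered white cap, loose (sizes in mm): 78 high in all, body 30 in diameter up to 46 high, about 50 g. This point is its centre, half-way up on its upright axis; z is up.
- round_bottle_mid (a point): Round white plastic bottle with a shoulder and a narrower white cap, loose (sizes in mm): 86 high in all, body 50 in diameter up to 56 high, cap 32 in diameter, about 100 g. This point is its centre, half-way up on its upright axis; z is up.
- slim_tube_mid (a point): Slim frosted plastic sample tube with a red screw cap, loose (sizes in mm): 84 high in all, body 34 in diameter up to 70, cap 39 to 41, about 60 g. This point is its centre, half-way up on its upright axis; z is up.
- beaker_mid (a point): Open empty glass beaker, 60 mm in diameter (rim 64 mm), 74 mm high, loose; it stays where it is. This point is its centre, half-way up on its upright axis; z is up.
- squat_pot_mid (a point): Squat frosted pot with a red screw lid, much lower than the jar: 49 mm in diameter, 40 mm high, loose; a spare that belongs to neither kit and stays where it is. This point is its centre, half-way up on its upright axis; z is up.
Not all that is in view belongs to the job. Leave any purple or turquoise look-alike of the part that bears slim_tube_mid alone. Leave any yellow look-alike of the part that bears square_bottle_mid alone.

How it is judged:
By the outcome, as a careful person would: the job done as asked, in the order asked, and still so for the second after the job is handed in, with the robot touching nothing.
It also fails if it takes over 144 s, if anything falls off the work surface, if the arm or the gripper's body presses on something with over 40 N, if the wrist force passes 120 N, or if a joint passes its speed limit or range.

### The arm

A 6-joint arm with a two-finger parallel gripper is mounted at the origin on the work surface. World frame = base frame: x ahead of the robot, y to its left, z up, the work surface at z = 0. Lengths are in m, angles in rad, forces in N, time in s.
With the tool pointing down it reaches from about 0.35 to 0.775 m from the base axis. Payload 7.3 kg.
Tool frame: the origin (TCP) lies at the very end of the fingers, on their centre line; the grasp point (between the pads) lies grip_point_offset behind it (grip_point_offset is the distance from the TCP to the grasp point, in m); z points along the fingers, y is the direction in which the jaws open and shut (so a half turn about z gives the same grasp; the last joint's range is limited). The gripper opens to 92 mm and grips with 3 to 60 N. Pads are 19 mm wide; open, the fingers measure 130 mm over their backs; the gripper's body (75 mm by 190 mm) begins 47 mm behind the grasp point.
Start: joints at [-0.146, 0.342, 1.524, -0, 1.275, -0.146], TCP at [0.525, 0, 0.227] pointing down, gripper open.
Joint ranges: [-2.53, 2.53], [-0.77, 2.02], [0.04, 2.7], [-1, 4.14], [0.28, 2.66], [-3.11, 3.11]. Speed limits (rad/s): [2.57, 2.57, 3.14, 3.14, 3.14, 3.14].

### API

Orientations are given as [roll, pitch, yaw] about the fixed x, y, z axes, in that order (R = Rz(yaw) Ry(pitch) Rx(roll)).
In Python, from cell import * gives the robot as it stands.
- The arm moves only by the shell command python3 -m inch 'ROWS' [OPENING] [FORCE]. ROWS is JSON, a list that holds one entry, the list of rows, each a list of 4 numbers: the shift along the tool's x, y, z in mm, then the turn about the tool's z in rad. In form: [[[x, y, z, roll], ...]]. A call has 1 to 10 rows; each row shifts and turns the commanded pose from where the row before left it, along the tool's axes as they then stand; what a row does not reach is not made up. A row lasts 1/8 s, in which the tool goes at most 62.5 mm and 10.7 degrees, less where a joint would pass 70% of its speed; a pose out of reach is approached as far as the arm can. A call with a gripper value outside its range is refused whole. OPENING is the closure, from -1 (fully open) to 1 (shut), set as the call begins (- or left out, the last holds). The fingers move at their own pace and stop on an object; FORCE is the grip in N (left out, the last holds). Time passes only in rows, so rows that do not move let the fingers close. It gives the time, the measured TCP pose, the force and the opening at its end, in the units of the state.
- observe(): the state, without advancing time (a new reading comes with each control period).
- read_camera(name): name is "scene" or "side" or "wrist"; returns a dict with "img" (480x640x3 uint8, blue, green, red), "fx", "fy", "cx", "cy" (pixels), "k1" (the pictures are not rectified: a ray, as slopes to the right and down, at radius r is drawn at 1 + k1 r^2 times it, then the intrinsics apply), "eye" and "rotation" of the camera in the world; the wrist camera has in their place "T_tool_cam" (4x4, takes a point from camera to tool coordinates, whose origin is the TCP and whose axes are the flange's). Camera axes: x right, y down, z forward; pixel columns grow to the right and rows downward; lengths in m; the calibration is good to about 2 mm. A picture is of the moment at which its call begins: read the wrist's pose just before it. There is no depth.
- hand_in(): hands the job in, once; it reports no verdict.
Trained networks look in the newest picture that a camera, given by its name, has taken for a name from the list of things; names that differ only in an ending like _2 or _b are one class to them, and where a whole thing is asked for, a point or a joint stands for the part that bears it (a point fixed in the world has none). Each returns a list of dicts, best first, with "conf" (0 to 1); they miss things now and then, are a little off and sometimes report something else, mostly with a low value. They report only what shows in the picture. A call takes as long as a camera call. They do not tell look-alikes from the thing itself.
- boxes_of(camera, label): "at" ([row, column] in pixels, amid what is visible of it).
- place_of(camera, label): "at" ([row, column] in pixels: a listed point, or the origin of a listed thing).
The state is a dict: "time": time; "qpos": joint angles; "qvel": joint speeds; "joint_efforts": joint torques, N m; "tool_pos": TCP position; "tool_rot": TCP orientation; "contact_force": force on the tool from outside, world axes, zero at the start; "torque": the same for the moment, N m; "opening": finger opening in m.
Only numpy, scipy, OpenCV 4.12 (cv2) and the standard library are available. Lean on these libraries where they do the work, as an engineer would, in place of code of your own. Each camera call takes 0.05 s, during which the arm holds its last target. There are 200 camera calls.

## Working session

There is one attempt and no reset: what is moved stays moved. The work goes in short steps, Python scripts to look and compute and a shell command to move; the robot and the scene stay as the last step left them, time stands still between calls to the robot, and variables do not carry over. Pictures are saved under pics/ and viewed, about 12 in all and at most 16, crops included, and the job is handed in when it is done.

```bash
ls; mkdir -p pics; cat > h.py <<'E'
from cell import *
import numpy as np, cv2
from scipy.spatial.transform import Rotation as Rn
def ray(c,px):
    K=np.array([[c['fx'],0,c['cx']],[0,c['fy'],c['cy']],[0,0,1.]])
    u=(px[1]-c['cx'])/c['fx']; v=(px[0]-c['cy'])/c['fy']
    x,y=u,v
    for _ in range(20):
        s=1+c['k1']*(x*x+y*y); x,y=u/s,v/s
    d=np.array([x,y,1.])
    if 'eye' in c: return np.array(c['eye']),np.array(c['rotation'])@d
    T=c['Twc']; return T[:3,3],T[:3,:3]@d
def cam(n):
    st=observe(); c=read_camera(n)
    if n=='wrist':
        T=np.eye(4);T[:3,:3]=Rn.from_euler('xyz',st['tool_rot']).as_matrix();T[:3,3]=st['tool_pos']
        c['Twc']=T@np.array(c['T_tool_cam'])
    return c
def atz(c,px,z):
    o,d=ray(c,px); return (o+d*(z-o[2])/d[2])
H=dict(long_tray=0,short_tray=0,wide_jar_mid=.035,square_bottle_mid=.038,dropper_bottle_mid=.039,round_bottle_mid=.043,slim_tube_mid=.042,beaker_mid=.037,squat_pot_mid=.02)
def find(n,labels=H,c=None):
    c=c or cam(n)
    for l in labels:
        for r in place_of(n,l)[:4]:
            if r['conf']>.2: print(n,l,round(r['conf'],2),np.round(r['at']),np.round(atz(c,r['at'],H[l])*1000)[:2])
    return c
E
python3 - <<'E'
from h import *
print(observe())
for n in ['scene','side','wrist']:
    c=find(n); cv2.imwrite(f'pics/{n}0.png',c['img'])
    if 'eye' in c: print(c['eye'],c['rotation'])
    else: print(c['T_tool_cam'])
import cell; print([k for k in dir(cell) if 'grip' in k], grip_point_offset)
E
```

```text
pics
{'time': 0.0, 'qpos': array([-1.45990574e-01,  3.42718614e-01,  1.52501311e+00, -3.03732298e-05,
        1.27539247e+00, -1.46014796e-01]), 'qvel': array([-0.00198984, -0.00096155,  0.00100525,  0.0001631 ,  0.00033655,
        0.00076531]), 'joint_efforts': array([ 7.61924657e-04, -4.31245601e+01, -2.44219762e+01,  7.17750052e-02,
        5.59406646e-02, -1.04314388e-04]), 'tool_pos': array([5.24594850e-01, 7.74372003e-05, 2.26048459e-01]), 'tool_rot': array([-3.14007318e+00, -1.94098851e-04,  1.57082927e+00]), 'contact_force': array([-0.01332454, -0.37076452, -0.34896577]), 'torque': array([ 0.01139439,  0.01821067, -0.02820964]), 'opening': 0.09185162591163568}Traceback (most recent call last):
  File "<stdin>", line 4, in <module>
  File "h.py", line 26, in find
    if r['conf']>.2: print(n,l,round(r['conf'],2),np.round(r['at']),np.round(atz(c,r['at'],H[l])*1000)[:2])
                                                                             ~~~^^^^^^^^^^^^^^^^
  File "h.py", line 20, in atz
    o,d=ray(c,px); return (o+d*(z-o[2])/d[2])
                                        ~^^^
IndexError: invalid index to scalar variable.
```

```bash
python3 - <<'E'
import re
s=open('h.py').read()
s=s.replace("return np.array(c['eye']),np.array(c['rotation'])@d","return np.array(c['eye']),rot(c)@d")
s=s.replace("def ray(","def rot(c):\n    r=np.array(c['rotation'],float)\n    return r if r.shape==(3,3) else Rn.from_euler('xyz',r).as_matrix()\ndef ray(",1)
open('h.py','w').write(s)
E
python3 - <<'E'
from h import *
for n in ['scene','side','wrist']:
    c=cam(n); 
    if 'eye' in c: print(c['eye'],c['rotation'])
    else: print(c['T_tool_cam'])
    find(n,H,c); cv2.imwrite(f'pics/{n}0.png',c['img'])
try: print(grip_point_offset)
except Exception as e: print(e)
E
```

```text
[ 1.20836511 -0.36462546  1.23097573] [-2.60832877  0.00337839  1.01555392]
scene long_tray 0.71 [189. 332.] [467. 138.]
scene short_tray 0.56 [228. 243.] [ 451. -135.]
scene wide_jar_mid 0.56 [148. 410.] [484. 388.]
scene square_bottle_mid 0.97 [241. 419.] [746. 223.]
scene square_bottle_mid 0.78 [258. 330.] [667.   3.]
scene dropper_bottle_mid 0.53 [271. 153.] [ 467. -392.]
scene round_bottle_mid 0.81 [296. 200.] [ 592. -321.]
scene slim_tube_mid 0.92 [215. 403.] [662. 231.]
scene slim_tube_mid 0.87 [255. 380.] [727. 112.]
scene slim_tube_mid 0.75 [227. 370.] [646. 139.]
scene beaker_mid 0.64 [295. 274.] [ 680. -167.]
scene squat_pot_mid 0.77 [185. 414.] [588. 328.]
[ 0.04900399 -0.52991901  0.8282094 ] [-2.36759308 -0.00697637 -0.81340203]
side long_tray 0.8 [259. 217.] [467. 138.]
side short_tray 0.75 [342. 313.] [ 457. -139.]
side wide_jar_mid 0.88 [188. 148.] [480. 382.]
side square_bottle_mid 0.92 [164. 288.] [748. 221.]
side square_bottle_mid 0.75 [227. 339.] [673.  -3.]
side square_bottle_mid 0.5 [188. 146.] [475. 381.]
side dropper_bottle_mid 0.66 [423. 434.] [ 459. -388.]

[... 259 characters left out ...]
mid 0.65 [183. 208.] [590. 318.]
[[-9.41905381e-04 -9.57719509e-01 -2.87702024e-01  7.72246888e-02]
 [ 9.99999014e-01 -6.02387373e-04 -1.26862616e-03  8.79222565e-04]
 [ 1.04167995e-03 -2.87702935e-01  9.57719132e-01 -1.58327209e-01]
 [ 0.00000000e+00  0.00000000e+00  0.00000000e+00  1.00000000e+00]]
wrist long_tray 0.97 [ 56. 255.] [469. 138.]
wrist short_tray 0.74 [325. 258.] [ 459. -137.]
wrist square_bottle_mid 0.84 [213. 472.] [668.  -1.]
wrist dropper_bottle_mid 0.64 [ 42. 460.] [643. 143.]
wrist slim_tube_mid 0.67 [ 37. 458.] [640. 146.]
wrist slim_tube_mid 0.61 [ 76. 554.] [725. 118.]
wrist beaker_mid 0.89 [367. 458.] [ 674. -167.]
wrist beaker_mid 0.36 [214. 470.] [667.  -2.]
0.0188
```

View pics/scene0.png

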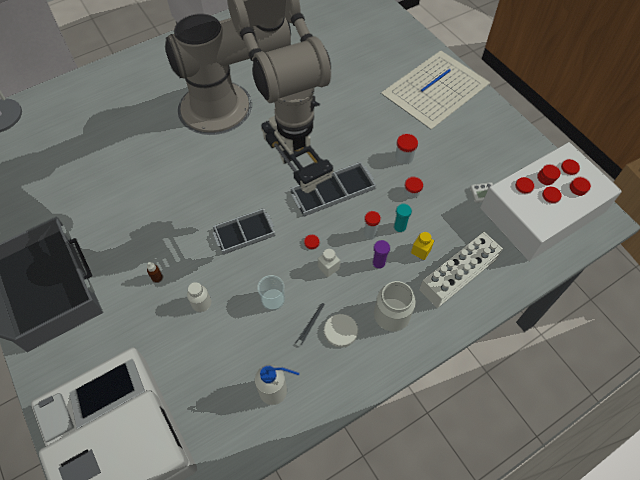

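View pics/wrist0.png

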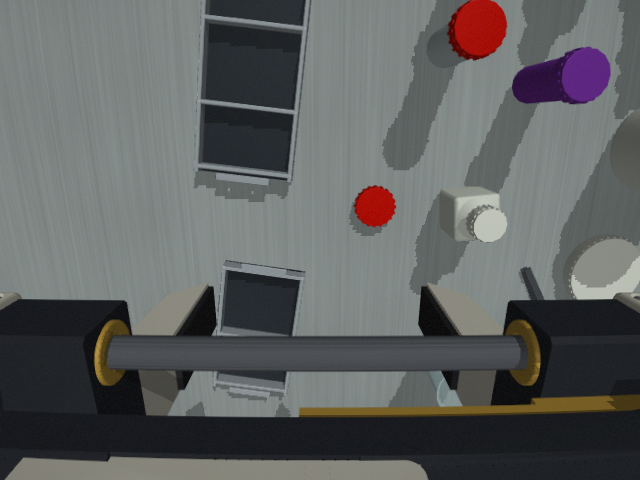

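View pics/side0.png

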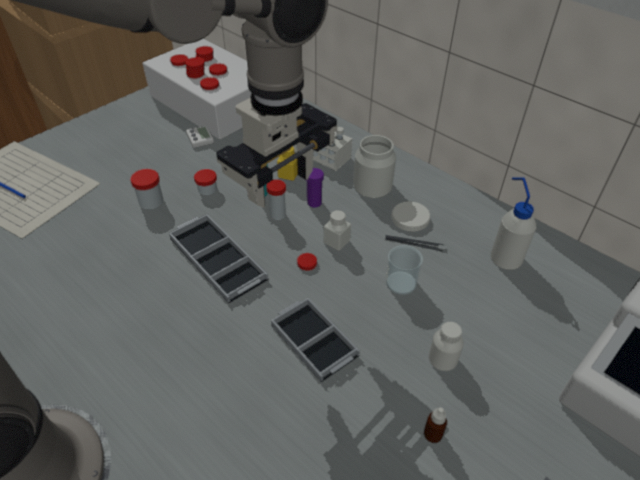

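Scene view: the jar is at (148,410), the slim tube at (225,372), the white square bottle at (260,330), the dropper at (271,153), the round bottle at (296,197), and the loose red lid (242,312) is a distractor. In the wrist view (image right = +x, up = +y), both trays have their small compartment at low y, with a yaw of about -4°. The side view agrees.

```bash
python3 - <<'E'
from h import *
c=cam('wrist')
for k,p in dict(L_bl=(178,197),L_br=(181,291),L_l=(10,208),L_r=(10,310),S_tl=(262,225),S_tr=(272,304),S_bl=(386,214),S_br=(395,288)).items(): print(k,np.round(atz(c,p,.018)*1000)[:2])
E
python3 -m inch '[[[55,-6,4,0],[55,-6,4,0],[55,-6,4,0],[55,-6,4,0],[55,-6,4,0],[55,-6,0,0],[54,-7,0,0],[0,0,0,0]]]' -1 20
python3 - <<'E'
from h import *
c=find('wrist',['wide_jar_mid','squat_pot_mid','long_tray']); cv2.imwrite('pics/w1.png',c['img'])
E
```

```text
L_bl [412.  29.]
L_br [501.  26.]
L_l [433. 173.]
L_r [520. 172.]
S_tl [433. -56.]
S_tr [512. -66.]
S_bl [ 409. -204.]
S_br [ 493. -215.]
time: 2.7
tool_pos: [0.4807, 0.3874, 0.2061]
tool_rot: [-3.141, -0.001, 1.576]
contact_force: [0.7, 0.0, 0.2]
opening: 0.0918
wrist squat_pot_mid 0.68 [276. 431.] [590. 326.]
wrist long_tray 0.65 [422. 304.] [468. 136.]
```

View pics/w1.png

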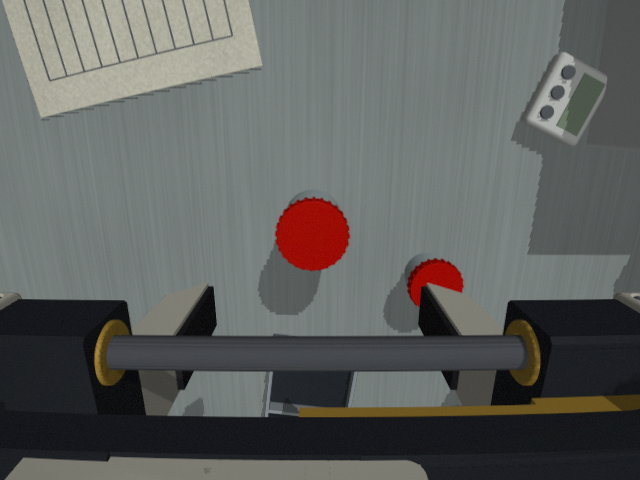

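```bash
python3 - <<'E'
from h import *
c=cam('wrist'); print(atz(c,(234,313),.07), observe()['tool_pos'])
E
```

```text
[0.47968493 0.37674516 0.07      ] [0.48248251 0.38273065 0.20686197]
```

The jar lid is centred at (234,313), which gives (480,377). I'll descend and grip.

```bash
python3 -m inch '[[[-5,-2,30,0],[0,0,40,0],[0,0,40,0],[0,0,40,0],[0,0,25,0],[0,0,13,0],[0,0,0,0],[0,0,0,0]]]' -1 20
python3 -m inch '[[[0,0,0,0],[0,0,0,0],[0,0,0,0],[0,0,0,0],[0,0,0,0],[0,0,0,0],[0,0,0,0],[0,0,0,0]]]' 1 20
```

```text
time: 3.95
tool_pos: [0.4809, 0.3792, 0.02]
tool_rot: [3.14, -0.001, 1.57]
contact_force: [0.1, 0.3, -0.1]
opening: 0.0917
time: 4.95
tool_pos: [0.48, 0.379, 0.0188]
tool_rot: [-3.142, -0.0, 1.571]
contact_force: [-1.9, 0.9, 2.8]
opening: 0.0573
```

```bash
python3 -m inch '[[[0,0,0,0],[0,0,-15,0],[0,0,-30,0],[0,0,-25,0],[-30,0,0,0],[-50,0,0,0],[0,0,0,0],[0,0,0,0]]]' 1 20
python3 - <<'E'
from h import *
c=find('wrist',['wide_jar_mid','long_tray']); cv2.imwrite('pics/w2.png',c['img'])
for n in ['scene','side']: c=find(n,['wide_jar_mid','long_tray'])
E
```

```text
time: 5.95
tool_pos: [0.4807, 0.2993, 0.0895]
tool_rot: [3.14, -0.001, 1.57]
contact_force: [0.1, -0.2, -0.8]
opening: 0.0569
scene wide_jar_mid 0.49 [260. 329.] [668.  -1.]
scene long_tray 0.77 [187. 333.] [462. 141.]
side wide_jar_mid 0.83 [179. 163.] [520. 384.]
side long_tray 0.58 [256. 217.] [472. 145.]
```

View pics/w2.png

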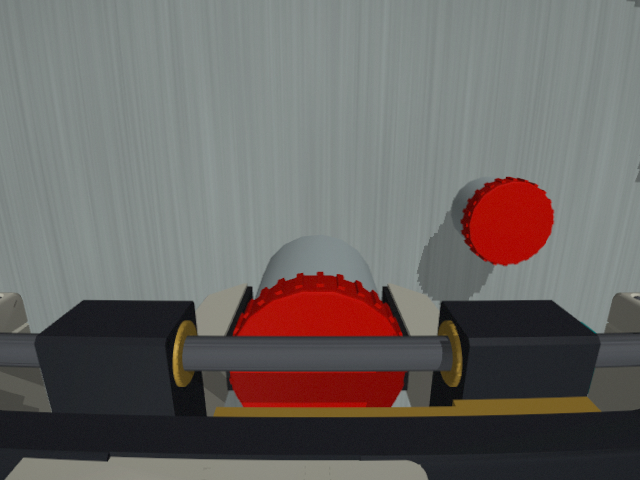

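The jar is held upright and clear of the bench (lid at about (345,318)). Next it goes over the large compartment.

```bash
python3 -m inch '[[[-30,-2,0,0.065],[-38,1,0,0.065],[-30,1,0,0],[0,0,0,0],[0,0,0,0]]]' 1 20
python3 - <<'E'
from h import *
s=observe(); print(s['tool_pos'])
c=cam('wrist'); cv2.imwrite('pics/w3.png',c['img'])
E
```

```text
time: 7.02
tool_pos: [0.474, 0.2016, 0.0889]
tool_rot: [3.141, -0.001, 1.441]
contact_force: [0.4, 0.1, -0.5]
opening: 0.0573
[0.47401538 0.20164721 0.08890233]
```

View pics/w3.png

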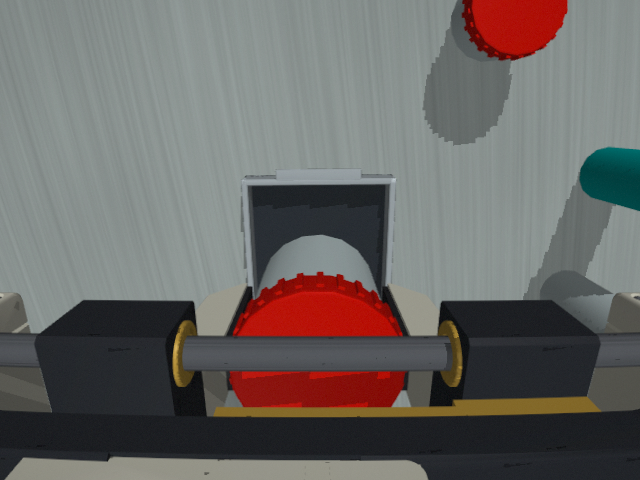

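```bash
cat >> h.py <<'E'
def tooloff(c,px,z):
    s=observe();p=atz(c,px,z)-s['tool_pos'];return np.round(1000*Rn.from_euler('xyz',s['tool_rot']).as_matrix().T@p,1)
E
python3 - <<'E'
from h import *
c=cam('wrist')
for p in [(179,243),(178,395),(250,243),(250,390)]: print(tooloff(c,p,.018))
E
```

```text
[ 46.2 -42.8  70.8]
[46.7 46.8 70.8]
[  2.3 -45.2  70.8]
[ 2.1 46.1 70.8]
```

Alignment is within 1 mm, so I'll lower the jar.

```bash
python3 -m inch '[[[0,0.5,20,0],[0,0,25,0],[0,0,15,0],[0,0,5,0],[0,0,0,0],[0,0,0,0]]]' 1 20
```

```text
time: 7.88
tool_pos: [0.4747, 0.2013, 0.0244]
tool_rot: [3.14, -0.001, 1.441]
contact_force: [0.6, -0.5, -0.4]
opening: 0.0568
```

```bash
python3 -m inch '[[[0,0,1,0],[0,0,0.7,0],[0,0,0,0],[0,0,0,0]]]' 1 20
python3 -m inch '[[[0,0,0,0],[0,0,0,0],[0,0,0,0],[0,0,0,0],[0,0,-15,0],[0,0,-30,0],[0,0,-50,0],[0,0,-50,0],[0,0,-30,0],[0,0,0,0]]]' -1 20
```

```text
time: 8.38
tool_pos: [0.4745, 0.2011, 0.0227]
tool_rot: [3.141, -0.0, 1.441]
contact_force: [-1.0, 0.3, 5.1]
opening: 0.0575
time: 9.62
tool_pos: [0.4754, 0.2015, 0.2005]
tool_rot: [3.135, -0.002, 1.441]
contact_force: [-0.2, 0.7, -0.0]
opening: 0.0919
```

```bash
python3 -m inch '[[[0,0,0,-0.13],[-34,32,0,0],[-34,32,0,0],[-34,32,0,0],[-34,32,0,0],[-34,32,0,0],[-32,32,0,0],[0,0,0,0],[0,0,0,0]]]' -1 20
python3 - <<'E'
from h import *
c=find('wrist',['square_bottle_mid']); cv2.imwrite('pics/w4.png',c['img']); print(observe()['tool_pos'])
E
```

```text
time: 10.75
tool_pos: [0.6653, -0.0006, 0.1959]
tool_rot: [-3.139, -0.001, 1.571]
contact_force: [0.2, -0.4, 0.1]
opening: 0.0919
wrist square_bottle_mid 0.74 [226. 321.] [669.  -6.]
[6.65350298e-01 1.38463914e-04 1.96838245e-01]
```

View pics/w4.png

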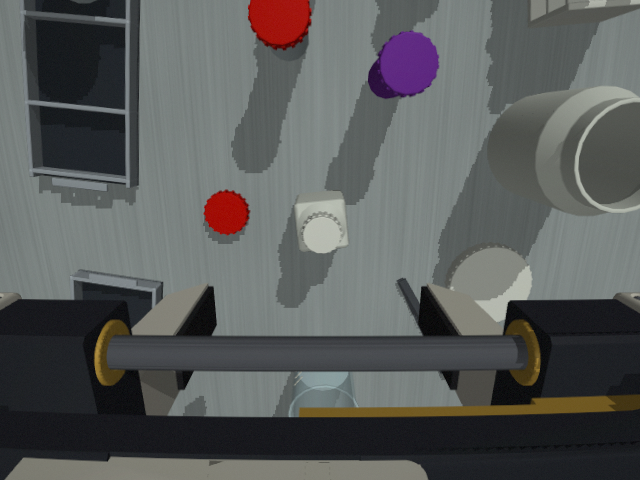

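```bash
python3 - <<'E'
from h import *
c=cam('wrist')
print('cap',atz(c,(234,322),.076))
for p,z in [((213,205),.0),((213,226),.01),((213,249),.01),((150,488),.1),((130,535),.11),((280,450),.0)]: print(p,np.round(atz(c,p,z)*1000))
im=cv2.resize(c['img'][180:270,280:370],None,fx=6,fy=6,interpolation=2); cv2.imwrite('pics/w5.png',im)
E
```

```text
cap [ 0.66949614 -0.00140232  0.076     ]
(213, 205) [561.  -2.   0.]
(213, 226) [583.  -0.  10.]
(213, 249) [604.  -0.  10.]
(150, 488) [777.  62. 100.]
(130, 535) [801.  75. 110.]
(280, 450) [797. -70.   0.]
```

View pics/w5.png

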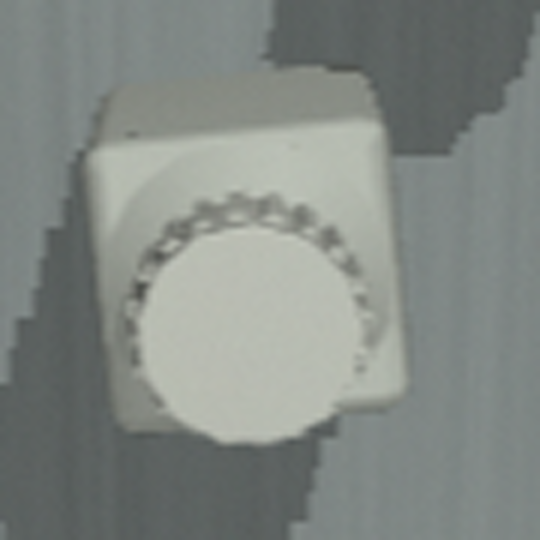

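The bottle is turned about +5°. A part-open gripper clears the loose red lid, whose near edge is at x≈604.

```bash
python3 -m inch '[[[-1.5,4,0,-0.087],[0,0,30,0],[0,0,40,0],[0,0,40,0],[0,0,40,0],[0,0,18,0],[0,0,7,0],[0,0,0,0],[0,0,0,0]]]' -0.4 20
python3 -m inch '[[[0,0,0,0],[0,0,0,0],[0,0,0,0],[0,0,0,0],[0,0,0,0],[0,0,0,0],[0,0,0,0]]]' 1 20
```

```text
time: 12.02
tool_pos: [0.6712, -0.0024, 0.0238]
tool_rot: [3.139, 0.001, 1.658]
contact_force: [0.1, -0.0, 1.0]
opening: 0.0643
time: 12.9
tool_pos: [0.6702, -0.0024, 0.0224]
tool_rot: [3.141, 0.0, 1.658]
contact_force: [-1.4, -0.1, 4.7]
opening: 0.0419
```

```bash
python3 -m inch '[[[0,0,-20,0],[0,0,-30,0.11],[0,0,-30,0.107],[19,-44,0,0],[20,-44,0,0],[19,-44,0,0],[20,-44,0,0],[20,-44,0,0],[0,0,0,0],[0,0,0,0]]]' 1 20
python3 - <<'E'
from h import *
s=observe(); print(s['tool_pos'])
c=cam('wrist'); cv2.imwrite('pics/w6.png',c['img'])
E
```

```text
time: 14.15
tool_pos: [0.466, 0.1233, 0.103]
tool_rot: [3.139, -0.0, 1.441]
contact_force: [0.0, 0.0, -0.8]
opening: 0.0421
[0.46600655 0.1233321  0.10298507]
```

View pics/w6.png

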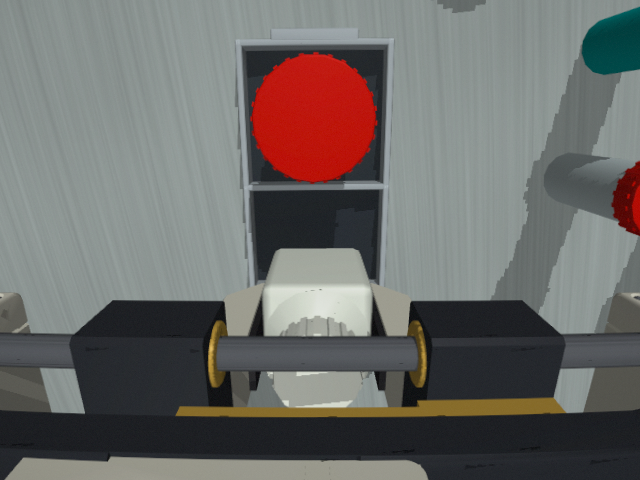

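```bash
python3 - <<'E'
from h import *
c=cam('wrist')
for p in [(186,318),(42,316),(186,246),(186,387),(260,251),(260,383)]: print(tooloff(c,p,.018))
E
```

```text
[40.1  1.4 84.5]
[123.2   0.2  84.5]
[ 40.2 -43.8  84.4]
[40.2 44.7 84.6]
[ -9.  -43.   84.4]
[-9.1 44.6 84.6]
```

```bash
python3 -m inch '[[[1,0,25,0],[0,0,25,0],[0,0,18,0],[0,0,6,0],[0,0,0,0],[0,0,0,0],[0,0,1,0],[0,0,1.5,0],[0,0,0,0],[0,0,0,0]]]' 1 20
python3 - <<'E'
from h import *
s=observe(); print(s['tool_pos'],s['contact_force'])
c=cam('wrist'); cv2.imwrite('pics/w7.png',c['img'])
E
```

```text
time: 15.5
tool_pos: [0.4652, 0.1243, 0.0263]
tool_rot: [3.14, -0.0, 1.441]
contact_force: [-0.6, -0.6, 5.2]
opening: 0.0416
[0.46524184 0.12433007 0.02629984] [-0.59020513 -0.58951057  5.15706114]
```

View pics/w7.png

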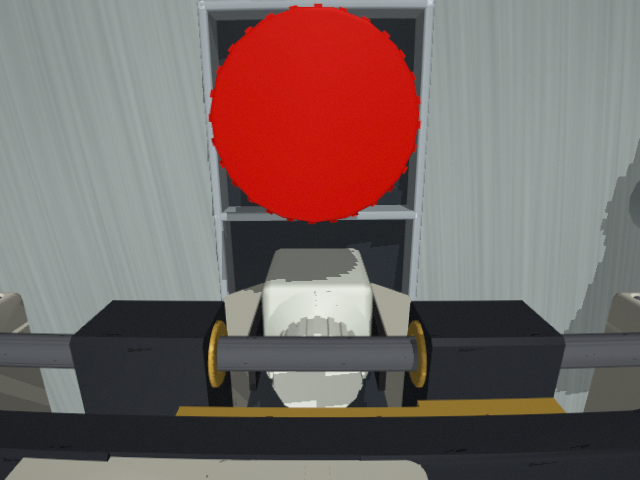

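The bottle touched the floor at the expected height, with a clear gap to the divider at row 215. I'll release it and go to the dropper.

```bash
python3 -m inch '[[[0,0,0,0],[0,0,0,0],[0,0,0,0],[0,0,0,0],[0,0,-15,0],[0,0,-30,0],[0,0,-50,0],[0,0,-50,0],[0,0,-30,0],[0,0,0,-0.13]]]' -1 20
python3 -m inch '[[[-52,0,0,0],[-57,0,0,0],[-57,0,0,0],[-57,0,0,0],[-57,0,0,0],[-57,0,0,0],[-57,0,0,0],[-57,0,0,0],[-57,0,0,0],[0,0,0,0]]]' -1 20
python3 - <<'E'
from h import *
c=find('wrist',['dropper_bottle_mid','round_bottle_mid','short_tray']); cv2.imwrite('pics/w8.png',c['img']); print(observe()['tool_pos'])
E
```

```text
time: 16.8
tool_pos: [0.4662, 0.1245, 0.2044]
tool_rot: [3.135, -0.001, 1.574]
contact_force: [0.3, -0.3, -0.5]
opening: 0.0919
time: 18.05
tool_pos: [0.4639, -0.3873, 0.2008]
tool_rot: [3.141, 0.001, 1.566]
contact_force: [0.3, 0.9, -0.4]
opening: 0.0919
wrist dropper_bottle_mid 0.91 [217. 314.] [ 462. -386.]
wrist round_bottle_mid 0.82 [144. 471.] [ 588. -325.]
[ 0.46494335 -0.38237088  0.20108776]
```

View pics/w8.png

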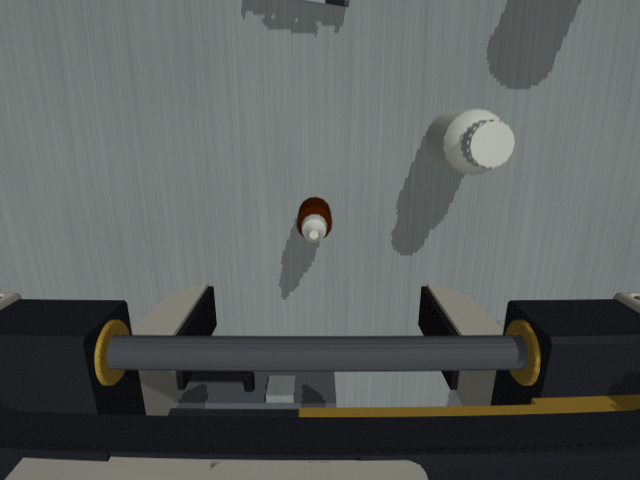

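```bash
python3 - <<'E'
from h import *
c=cam('wrist'); print(tooloff(c,(235,314),.078), observe()['tool_pos'])
for z in (.05,.1,.15): print(z,np.round(atz(c,(365,230),z)*1000), np.round(atz(c,(400,330),z)*1000))
s=cam('scene')
for p in [(240,75),(255,85),(275,90)]: print([np.round(atz(s,p,z)*1000)[:2] for z in (.0,.1,.15)])
E
```

```text
[ -3.1  -1.9 123.1] [ 0.46510091 -0.38226957  0.20114246]
0.05 [ 385. -519.   50.] [ 478. -557.   50.]
0.1 [ 398. -484.  100.] [ 476. -517.  100.]
0.15 [ 411. -450.  150.] [ 474. -476.  150.]
[array([ 242., -539.]), array([ 320., -524.]), array([ 359., -517.])]
[array([ 301., -531.]), array([ 375., -517.]), array([ 411., -510.])]
[array([ 365., -539.]), array([ 433., -525.]), array([ 468., -518.])]
```

```bash
python3 -m inch '[[[-3,-2,30,0],[0,0,40,0],[0,0,40,0],[0,0,40,0],[0,0,22,0],[0,0,7,0],[0,0,0,0],[0,0,0,0]]]' -0.2 15
python3 -m inch '[[[0,0,0,0],[0,0,0,0],[0,0,0,0],[0,0,0,0],[0,0,0,0],[0,0,0,0],[0,0,0,0]]]' 1 15
```

```text
time: 19.35
tool_pos: [0.4636, -0.3871, 0.0229]
tool_rot: [3.14, 0.002, 1.571]
contact_force: [0.5, -0.5, 0.2]
opening: 0.055
time: 20.23
tool_pos: [0.4629, -0.3868, 0.0218]
tool_rot: [3.141, 0.0, 1.571]
contact_force: [-1.7, 0.1, 4.4]
opening: 0.0296
```

```bash
python3 -m inch '[[[0,0,-20,0],[0,0,-35,0.065],[0,0,-35,0.065],[55,-8,0,0],[55,-8,0,0],[55,-8,0,0],[55,-8,0,0],[55,-8,0,0],[55,-8,0,0],[55,-8,0,0]]]' 1 15
python3 -m inch '[[[36,-5,0,0],[20,-3,0,0],[0,0,0,0],[0,0,0,0]]]' 1 15
python3 - <<'E'
from h import *
s=observe(); print(s['tool_pos'])
c=cam('wrist'); cv2.imwrite('pics/w9.png',c['img'])
E
```

```text
time: 21.48
tool_pos: [0.457, 0.0041, 0.1114]
tool_rot: [3.141, -0.0, 1.44]
contact_force: [1.0, -0.2, -1.1]
opening: 0.0298
time: 21.98
tool_pos: [0.4565, 0.0584, 0.1113]
tool_rot: [-3.141, 0.0, 1.441]
contact_force: [-0.1, -0.3, -0.5]
opening: 0.0296
[0.45651984 0.05842642 0.11134739]
```

View pics/w9.png

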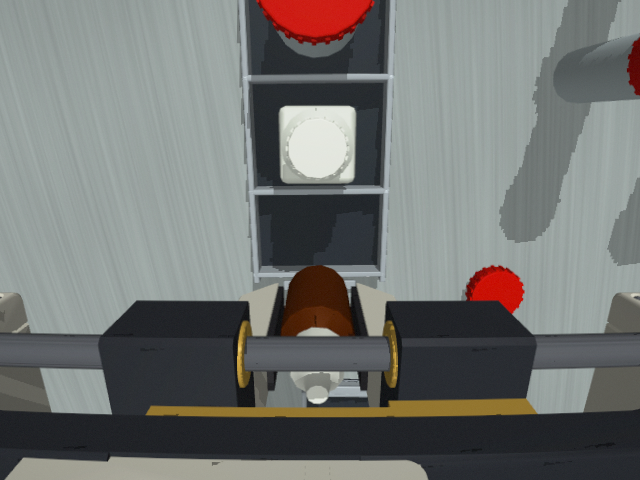

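```bash
python3 - <<'E'
from h import *
c=cam('wrist')
for p in [(77,318),(190,318),(272,255),(272,383),(215,255),(215,385)]: print(tooloff(c,p,.018))
print(tooloff(c,(149,318),.08))
E
```

```text
[105.1   1.2  93.4]
[36.1  1.2 93.4]
[-21.  -42.5  93.4]
[-21.1  46.3  93.4]
[ 19.5 -40.6  93.4]
[19.4 45.7 93.4]
[66.   1.1 31.4]
```

The small compartment's centre is +7 mm along tool x, so I'll correct by that and lower.

```bash
python3 -m inch '[[[7,1.5,0,0],[0,0,25,0],[0,0,30,0],[0,0,20,0],[0,0,8,0],[0,0,0,0],[0,0,1,0],[0,0,1.5,0],[0,0,0,0],[0,0,0,0]]]' 1 15
```

```text
time: 23.32
tool_pos: [0.459, 0.0656, 0.0262]
tool_rot: [3.141, -0.0, 1.441]
contact_force: [0.3, -0.5, -0.3]
opening: 0.0293
```

```bash
python3 -m inch '[[[0,0,0.7,0],[0,0,0,0],[0,0,0,0]]]' 1 15
python3 -m inch '[[[0,0,0,0],[0,0,0,0],[0,0,0,0],[0,0,-10,0],[0,0,-25,0],[0,0,-50,0],[0,0,-50,0],[0,0,-40,0],[0,0,0,-0.13],[0,0,0,0]]]' -0.4 15
python3 -m inch '[[[-46,15,0,0],[-49,16,0,0],[-49,16,0,0],[-49,16,0,0],[-49,16,0,0],[-49,16,0,0],[-49,17,0,0],[-49,17,0,0],[0,0,0,0],[0,0,0,0]]]' -1 20
python3 - <<'E'
from h import *
c=find('wrist',['round_bottle_mid']); cv2.imwrite('pics/w10.png',c['img']); print(observe()['tool_pos'])
E
```

```text
time: 23.7
tool_pos: [0.4591, 0.0656, 0.0257]
tool_rot: [3.141, -0.0, 1.441]
contact_force: [-1.6, 0.4, 5.2]
opening: 0.0295
time: 24.95
tool_pos: [0.4589, 0.0656, 0.2012]
tool_rot: [3.14, 0.0, 1.57]
contact_force: [-0.1, 0.2, 0.0]
opening: 0.0642
time: 26.2
tool_pos: [0.5874, -0.3227, 0.1994]
tool_rot: [-3.14, -0.002, 1.569]
contact_force: [-0.0, 0.3, 0.8]
opening: 0.0918
[ 0.58773133 -0.32204623  0.20037931]
```

View pics/w10.png

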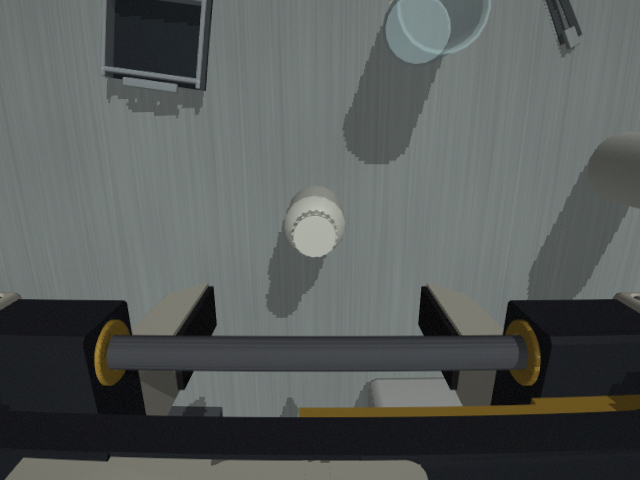

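```bash
python3 - <<'E'
from h import *
c=cam('wrist'); print(tooloff(c,(237,314),.086), observe()['tool_pos'])
for z in (0,.1): print(z,np.round(atz(c,(165,588),z)*1000), np.round(atz(c,(378,400),z)*1000))
E
```

```text
[ -2.   -1.9 114.7] [ 0.58792506 -0.32200841  0.20066567]
0 [ 841. -279.    0.] [ 678. -509.   -0.]
0.1 [ 771. -269.  100.] [ 653. -435.  100.]
```

```bash
python3 -m inch '[[[-2,-2,30,0],[0,0,40,0],[0,0,40,0],[0,0,40,0],[0,0,20,0],[0,0,6,0],[0,0,0,0],[0,0,0,0]]]' -1 20
python3 -m inch '[[[0,0,0,0],[0,0,0,0],[0,0,0,0],[0,0,0,0],[0,0,0,0],[0,0,0,0],[0,0,0,0]]]' 1 20
```

```text
time: 27.35
tool_pos: [0.5868, -0.3256, 0.026]
tool_rot: [3.139, 0.001, 1.571]
contact_force: [0.1, 0.4, 0.3]
opening: 0.0919
time: 28.22
tool_pos: [0.5859, -0.3254, 0.0243]
tool_rot: [3.142, -0.0, 1.571]
contact_force: [0.4, 0.3, -0.1]
opening: 0.0497
```

```bash
python3 -m inch '[[[0,0,-20,0],[0,0,-35,0.07],[0,0,-30,0.068],[40,-30,0,0],[40,-30,0,0],[40,-30,0,0],[40,-30,0,0],[41,-31,0,0],[0,0,0,0],[0,0,0,0]]]' 1 20
python3 - <<'E'
from h import *
s=observe(); print(s['tool_pos'])
c=cam('wrist'); cv2.imwrite('pics/w11.png',c['img'])
E
```

```text
time: 29.48
tool_pos: [0.4653, -0.1061, 0.1106]
tool_rot: [3.138, 0.001, 1.433]
contact_force: [0.5, 0.4, -0.9]
opening: 0.0495
[ 0.46525694 -0.10613242  0.1106403 ]
```

View pics/w11.png

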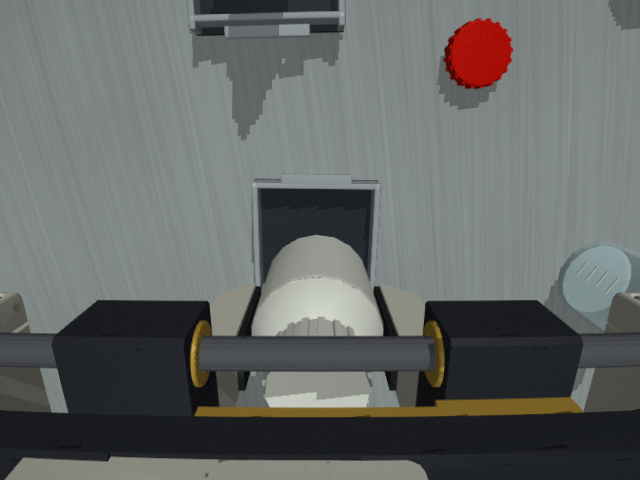

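```bash
python3 - <<'E'
from h import *
c=cam('wrist')
for p in [(182,253),(184,380),(260,255),(260,376)]: print(tooloff(c,p,.018))
E
```

```text
[ 41.6 -40.4  91.9]
[40.2 41.6 92. ]
[-11.8 -41.5  91.9]
[-11.9  41.2  92.1]
```

```bash
python3 -m inch '[[[-1,0,25,0],[0,0,30,0],[0,0,18,0],[0,0,6,0],[0,0,0,0],[0,0,1,0],[0,0,1.5,0],[0,0,1,0],[0,0,0,0],[0,0,0,0]]]' 1 20
```

```text
time: 30.82
tool_pos: [0.4644, -0.1068, 0.0282]
tool_rot: [3.14, 0.001, 1.433]
contact_force: [-1.7, 0.5, 11.3]
opening: 0.05
```

```bash
python3 -m inch '[[[0,0,0,0],[0,0,0,0],[0,0,0,0],[0,0,0,0],[0,0,-10,0],[0,0,-25,0],[0,0,-50,0],[0,0,-50,0],[0,0,-40,0],[0,0,0,-0.138]]]' -1 20
python3 -m inch '[[[42,30,0,0],[42,30,0,0],[42,30,0,0],[42,30,0,0],[42,30,0,0],[41,29,0,0],[0,0,0,0],[0,0,0,0]]]' -1 20
python3 - <<'E'
from h import *
c=find('wrist',['slim_tube_mid']); print(observe()['tool_pos'])
hsv=cv2.cvtColor(c['img'],cv2.COLOR_BGR2HSV)
m=(((hsv[...,0]<8)|(hsv[...,0]>172))&(hsv[...,1]>180)&(hsv[...,2]>80)).astype(np.uint8)
n,l,st,ce=cv2.connectedComponentsWithStats(m)
for i in range(1,n):
    if st[i,4]>200: print(st[i],ce[i],tooloff(c,ce[i][::-1],.084))
cv2.imwrite('pics/w12.png',c['img'])
E
```

```text
time: 32.08
tool_pos: [0.4655, -0.1071, 0.2059]
tool_rot: [3.134, 0.003, 1.574]
contact_force: [0.7, -0.0, -0.0]
opening: 0.0917
time: 33.08
tool_pos: [0.6424, 0.1443, 0.2019]
tool_rot: [-3.141, 0.0, 1.571]
contact_force: [0.3, -0.9, 0.1]
opening: 0.0919
wrist slim_tube_mid 0.77 [222. 314.] [641. 142.]
wrist slim_tube_mid 0.7 [252. 412.] [725. 115.]
[0.64244847 0.14347501 0.20232289]
[217   0  60  22 835] [246.38922156   7.83233533] [150.6 -44.8 118.3]
[  53  112   83   82 5015] [ 92.34097707 151.70628116] [  60.6 -158.8  118.3]
[ 289  203   53   54 2184] [315.14148352 229.68498168] [  3.3  -0.9 118.3]
```

```bash
python3 -m inch '[[[1,-1,30,0],[0,0,40,0],[0,0,40,0],[0,0,40,0],[0,0,18,0],[0,0,5,0],[0,0,0,0],[0,0,0,0]]]' -0.3 20
python3 -m inch '[[[0,0,0,0],[0,0,0,0],[0,0,0,0],[0,0,0,0],[0,0,0,0],[0,0,0,0],[0,0,0,0]]]' 1 20
```

```text
time: 34.17
tool_pos: [0.6429, 0.1456, 0.0306]
tool_rot: [3.139, -0.0, 1.571]
contact_force: [0.2, -0.4, -0.6]
opening: 0.0596
time: 35.05
tool_pos: [0.642, 0.1455, 0.0291]
tool_rot: [3.141, -0.0, 1.571]
contact_force: [-0.5, 0.1, 3.9]
opening: 0.0379
```

```bash
python3 -m inch '[[[0,0,-20,0],[0,0,-40,0],[0,0,-40,0.07],[0,0,-30,0.068],[0,0,0,0]]]' 1 20
python3 -m inch '[[[-49,-20,0,0],[-49,-20,0,0],[-49,-20,0,0],[-49,-20,0,0],[-49,-20,0,0],[-50,-20,0,0],[-50,-21,0,0],[0,0,0,0],[0,0,0,0]]]' 1 20
python3 - <<'E'
from h import *
s=observe(); print(s['tool_pos'])
c=cam('wrist'); cv2.imwrite('pics/w13.png',c['img'])
E
```

```text
time: 35.67
tool_pos: [0.6431, 0.1456, 0.1611]
tool_rot: [3.137, -0.001, 1.433]
contact_force: [-0.4, -0.5, -0.5]
opening: 0.0377
time: 36.8
tool_pos: [0.4544, -0.1764, 0.1577]
tool_rot: [-3.14, -0.001, 1.433]
contact_force: [-1.1, 1.2, -1.1]
opening: 0.0376
[ 0.45435941 -0.17640322  0.15773158]
```

View pics/w13.png

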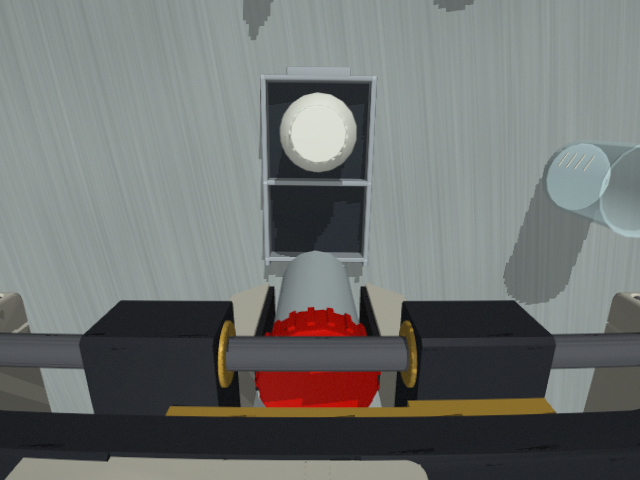

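```bash
python3 - <<'E'
from h import *
c=cam('wrist')
for p in [(78,318),(183,318),(260,316),(220,266),(220,367)]: print(tooloff(c,p,.018))
E
```

```text
[109.2   1.3 140.2]
[ 33.5   1.2 140.1]
[-29.1  -0.5 140.1]
[  4.4 -39.9 140.2]
[  4.3  39.8 140.1]
```

```bash
python3 -m inch '[[[1,0,30,0],[0,0,40,0],[0,0,30,0],[0,0,15,0],[0,0,6,0],[0,0,0,0],[0,0,1.5,0],[0,0,1,0],[0,0,0,0],[0,0,0,0]]]' 1 20
```

```text
time: 38.15
tool_pos: [0.455, -0.1759, 0.0355]
tool_rot: [3.141, 0.0, 1.433]
contact_force: [-0.3, 0.9, -0.9]
opening: 0.0377
```

```bash
python3 -m inch '[[[0,0,1,0],[0,0,1,0],[0,0,0.5,0],[0,0,0,0],[0,0,0,0]]]' 1 20
```

```text
time: 38.78
tool_pos: [0.455, -0.1759, 0.033]
tool_rot: [3.141, 0.0, 1.433]
contact_force: [-2.2, 0.1, 5.1]
opening: 0.0377
```

```bash
python3 -m inch '[[[0,0,0,0],[0,0,0,0],[0,0,0,0],[0,0,0,0],[0,0,-10,0],[0,0,-25,0],[0,0,-50,0],[0,0,-50,0],[0,0,-50,0],[0,0,-30,0]]]' -1 20
python3 -m inch '[[[50,-20,-20,0],[50,-20,-20,0],[50,-20,-20,0],[40,-20,0,0],[0,0,0,0],[0,0,0,0]]]' -1 20
python3 - <<'E'
from h import *
I={}
for n in ('scene','side','wrist'): I[n]=find(n,list(H))['img']
a=cv2.resize(I['scene'][120:330,130:450],(400,262)); b=cv2.resize(I['side'][130:450,120:500],(400,337))
w=cv2.resize(I['wrist'],(400,300))
o=np.zeros((600,800,3),np.uint8); o[:262,:400]=a; o[262:599,:400]=b; o[:300,400:]=w
o[300:600,400:]=cv2.resize(I['side'][210:400,150:380],(400,300))
cv2.imwrite('pics/final.png',o)
E
```

```text
time: 40.02
tool_pos: [0.4553, -0.1761, 0.2513]
tool_rot: [3.138, 0.002, 1.433]
contact_force: [0.8, -1.0, -0.2]
opening: 0.0914
time: 40.78
tool_pos: [0.4019, 0.0231, 0.3082]
tool_rot: [3.141, 0.0, 1.433]
contact_force: [-0.3, 0.1, 0.2]
opening: 0.0916
scene long_tray 0.67 [187. 331.] [460. 137.]
scene short_tray 0.71 [228. 245.] [ 454. -130.]
scene wide_jar_mid 0.62 [175. 356.] [485. 204.]
scene square_bottle_mid 0.86 [242. 422.] [752. 226.]
scene square_bottle_mid 0.6 [183. 331.] [470. 130.]
scene dropper_bottle_mid 0.52 [189. 307.] [454.  63.]
scene dropper_bottle_mid 0.37 [227. 225.] [ 446. -181.]
scene round_bottle_mid 0.58 [221. 253.] [ 470. -110.]
scene slim_tube_mid 0.91 [254. 379.] [725. 111.]
scene slim_tube_mid 0.89 [218. 402.] [668. 223.]
scene slim_tube_mid 0.76 [227. 225.] [ 446. -181.]
scene beaker_mid 0.77 [293. 273.] [ 676. -166.]
scene squat_pot_mid 0.69 [186. 415.] [592. 327.]
side long_tray 0.79 [258. 217.] [468. 139.]
side short_tray 0.76 [340. 312.] [ 457. -134.]
side wide_jar_mid 0.73 [228. 196.] [474. 206.]
side wide_jar_mid 0.7 [184. 206.] [576. 303.]
side square_bottle_mid 0.85 [162. 291.] [757. 220.]
side square_bottle_mid 0.73 [251. 221.] [467. 119.]
side dropper_bottle_mid 0.64 [268. 235.] [455.  63.]
side dropper_bottle_mid 0.55 [312. 301.] [ 467. -100.]
side slim_tube_mid 0.83 [339. 330.] [ 460. -175.]
side slim_tube_mid 0.8 [187. 314.] [727. 117.]
side slim_tube_mid 0.55 [179. 259.] [663. 225.]
side beaker_mid 0.61 [272. 406.] [ 673. -173.]
side squat_pot_mid 0.75 [185. 211.] [590. 307.]
wrist short_tray 0.94 [308. 375.] [ 457. -141.]
wrist wide_jar_mid 0.7 [  9. 362.] [474. 205.]
wrist square_bottle_mid 0.94 [ 94. 364.] [465. 123.]
wrist dropper_bottle_mid 0.74 [152. 364.] [459.  64.]
wrist round_bottle_mid 0.63 [302. 386.] [ 467. -113.]
wrist slim_tube_mid 0.81 [ 69. 609.] [724. 117.]
wrist beaker_mid 0.72 [ 81. 360.] [463. 137.]
wrist squat_pot_mid 0.37 [299. 385.] [ 469. -121.]
```

View pics/final.png

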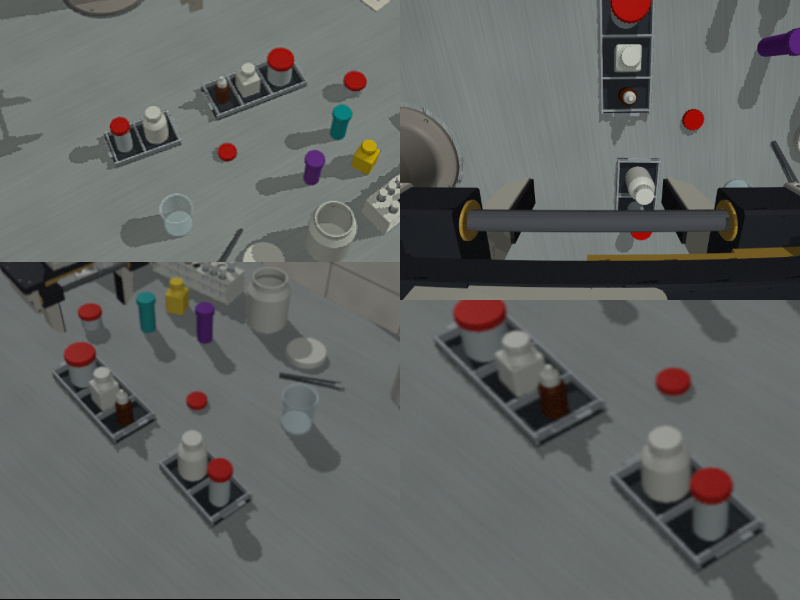

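All five items stand upright in their own compartments in the scene, side and wrist views. The beaker, the pot and the look-alikes have not moved.

```bash
python3 -c "
from cell import *
print(hand_in())"
```

```text
the job is handed in; nothing more can be done
None
```

Both kits are made up and the job is handed in at about 41 s of the 144 s allowed.

- **Leaf kit (filled first, in the order listed):** the wide red-lidded jar is in the large compartment, the square bottle in the middle one and the brown dropper bottle in the small one.
- **Water kit:** the round white bottle is in the larger compartment and the red-capped tube in the smaller.

**Last checks:**
- Each item was set down with a light contact of 5–11 N, at the height expected for the compartment floor.
- The final scene, side and wrist views show all five upright inside their compartments.
- The beaker, the squat pot, the purple, turquoise and yellow look-alikes and the loose red lid were left alone.

**Disagreements:**
- **Square bottle:** in one wrist measurement it sat about 5 mm off its compartment's centre, with a clear gap all round in the picture.
- **Network readings:** there were a few stray ones, such as a "beaker" over the leaf tray and a "dropper" on the water tray. The side view also put the pot up to 15 mm from its first reading, but the scene view put it within 5 mm. The pictures show nothing out of place.

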